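# Build up a three-part plaster mould and pin it in register

## Task

Build up the plaster mould on its base: set the plain riser squarely on the base, flush all round, then the mould top squarely on the riser with its round brass bushing over the one on the base. Then draw the steel register pin from its wooden block and thread it down through the top's bushing and on through the base's bushing, and finish still holding the pin upright, its tip poking out below the base's lug but clear of the board, so that the clamp bolt can be fitted at the slotted end. Lower the parts gently, as the plaster chips, and leave the pliers, scraper, marker and wood offcut where they are.

Things in the scene. Friction and masses are not known exactly. Their poses are not given: they have to be found in the camera images.
- mould_base: Fixed mould base: plaster-filled light wooden case 100 (x) x 58 (y) x 54 mm on a plywood board 200 x 100 x 12 mm. Origin: middle of the board's underside, on the bench; x along the case. Flat top 66 mm above the bench. Grey lugs 34 x 36 x 14 mm at both ends, upper side flush with the case's top: at -x the one with the round brass bushing, at +x one with an open slot for a clamp bolt.
- base_bushing (a point): Mouth (upper rim centre) of the base's brass bushing, 67 mm from the case's middle: bore 15 mm, upright, right through; brass rim 2 mm high, 22 mm wide. Mouth 68 mm above the bench; the lug's underside is 16 mm and the board 56 mm below the mouth.
- riser: Loose riser, 0.24 to 0.39 kg: plain plaster-filled case 100 (x) x 58 (y) x 34 mm, frame of darker wood, no lugs, the same either way round. Origin: middle of its underside; x along its length. Can be gripped across its 58 mm width.
- mould_top: Loose mould top, 0.34 to 0.55 kg: plaster-filled light wooden case 100 (x) x 58 (y) x 40 mm, dark pouring hole on top. Origin: middle of its underside; x along its length. Lugs 34 x 36 x 14 mm at both ends, flush with its underside: round brass bushing at -x, open slot at +x. Can be gripped across its 58 mm width. Riser and top may lie on either side of the base.
- top_bushing (a point): Mouth (upper rim centre) of the mould top's brass bushing: bore 15 mm, right through, 16 mm above the top's underside and 67 mm from its middle towards -x; brass rim 2 mm high.
- pin: Register pin, loose, 0.15 kg, standing upright in its block: steel shaft 12 mm in diameter, 120 mm long, its last 12 mm tapering to 6 mm at the tip; then a dark knurled grip 16 mm in diameter, 52 mm long, with two brass rings. Origin: the tip; z along the pin towards the grip.
- pin_tip (a point): The pin's tip (its lower end).
- pin_grip (a point): Middle of the pin's knurled grip, 146 mm above the tip.
- pin_block: Fixed block of dark wood, 56 (x) x 86 (y) x 58 mm; origin: middle of its underside. The pin stands with 1 mm of play in a 14.5 mm hole, 46 mm deep, 18 mm from the middle towards -y. A smaller empty hole lies 22 mm towards +y.
- pliers: Bystander: black and red pliers, 182 mm long, lying on the bench; leave alone.
- scraper: Bystander: ivory-coloured scraper, 109 mm long, lying on the bench; leave alone.
- marker: Bystander: marker with a red cap, 92 mm long, lying on the bench; leave alone.
- wood_block: Bystander: brown wood offcut 32 x 45 x 30 mm on the bench; leave alone.
Not all that is in view belongs to the job. What is shaped like the pin but blue or green is not meant.

How it is judged:
On the way, in this order (a step that is already met when the one before it is completed fails the run):
1. the riser sits squarely on the base and is let go (horizontal distance between riser and mould_base below 0.006 m and angle between the x axis of riser and the x axis of mould_base, either way round below 0.09 rad and angle between riser's own z axis and vertical below 0.04 rad and height (world z) of riser between 0.063 and 0.069 m and contact force between each of the arm, the fingers and riser below 0.3 N), for 0.2 s.
2. the mould top sits squarely on the riser, bushing over bushing, and is let go (horizontal distance between each of riser, mould_top and mould_base below 0.006 m and angle between the x axis of riser and the x axis of mould_base, either way round below 0.09 rad and angle between each of riser, mould_top's own z axis and vertical below 0.04 rad and height (world z) of riser between 0.063 and 0.069 m and horizontal distance between top_bushing and base_bushing below 0.009 m and height (world z) of mould_top between 0.097 and 0.103 m and contact force between each of the arm, the fingers and mould_top below 0.3 N), for 0.2 s.
3. the pin has gone down through the top's bushing (z of pin_tip in the frame of top_bushing below -0.017 m and horizontal distance between pin_tip and top_bushing below 0.008 m), for 0.1 s.
At the end, for the whole second after the job is handed in: Riser and top flat on the column, centred within 6 mm, riser within 0.09 rad, bushings within 9 mm, robot off both. Pin held by the fingers (over 1 N), at rest, upright within 0.12 rad, within 5 mm of the base bushing's axis, tip 3 mm or more below the lug and above the board, pushing under 25 N (all of step 2 and contact force between each of the arm, the fingers and riser below 0.3 N and horizontal distance between pin_tip and base_bushing below 0.005 m and z of pin_tip in the frame of base_bushing between -0.053 and -0.019 m and angle between pin's own z axis and vertical below 0.12 rad and contact force between the fingers and pin above 1 N and linear speed of pin below 0.02 m/s and contact force between pin and mould_base below 25 N); the arm keeps its last pose, push and grip.
It fails at once if the riser is dropped (falls free of the fingers faster than 0.4 m/s) (contact force between the fingers and riser below 0.1 N and linear speed of riser above 0.4 m/s).
It fails at once if the mould top is dropped (falls free of the fingers faster than 0.4 m/s) (contact force between the fingers and mould_top below 0.1 N and linear speed of mould_top above 0.4 m/s).
It fails at once if the mould parts are rammed together (more than 150 N) (contact force between mould_top and riser above 150 N or contact force between riser and mould_base above 150 N).
It fails at once if a bystander (pliers, scraper, marker, wood offcut) is moved more than 30 mm (distance of any of pliers, scraper, marker, wood_block from where it was at the start of the episode above 0.03 m).
It also fails if it takes over 61 s, if anything falls off the work surface, if the arm or the gripper's body presses on something with over 40 N, if the wrist force passes 120 N, or if a joint passes its speed limit or range.

## Robot

A 6-joint arm with a two-finger parallel gripper is mounted at the origin on a cart in front of the work surface, level with it; the furniture and walls round the work are solid. World frame = base frame: x ahead of the robot, y to its left, z up, the work surface at z = 0. Lengths are in m, angles in rad, forces in N, time in s.
With the tool pointing down it reaches from about 0.25 to 0.775 m from the base axis. Payload 4 kg.
Tool frame: the origin (TCP) lies between the finger pads; the fingertips stand 14 mm ahead of it and the grasp point (between the pads) lies 5 mm behind it (tip_reach is the distance from the TCP to the fingertips, in m); z points along the fingers, y is the line along which they close (so a half turn about z gives the same grasp; the last joint's range is limited). The gripper opens to 94 mm and grips with 3 to 60 N. Pads are 16 mm wide; open, the fingers measure 119 mm over their backs; the gripper's body (75 mm by 177 mm) begins 78 mm behind the grasp point.
Start: joints at [-1.368, 0.087, 1.371, -0, 1.684, -0.103], TCP at [0.166, -0.525, 0.22] pointing down, gripper open.
Joint ranges: [-3.1, 3.1], [-0.76, 2.03], [0.27, 2.55], [-1.08, 4.22], [0.17, 2.65], [-2.57, 2.57]. Speed limits (rad/s): [2.79, 2.79, 3.14, 3.14, 3.14, 3.14].

## Interface

Orientations are given as [roll, pitch, yaw] about the fixed x, y, z axes, in that order (R = Rz(yaw) Ry(pitch) Rx(roll)).
In Python, from bench import * gives the robot as it stands. The module is installed in compiled form; this text tells all that it offers.
- The arm moves only by the tool servo_tool, never from a script. Its argument "targets" is a list of rows, each a list of 4 numbers: the shift along the tool's x, y, z in cm, then the turn about the tool's z in degrees. A call has 1 to 8 rows; each row is the pose to reach, as a shift and turn from the pose commanded when the call began, along the tool's axes at that moment; what a row does not reach only later rows make up. A row lasts 1/8 s, in which the tool goes at most 62.5 mm and 10.7 degrees, less where a joint would pass 70% of its speed; a pose out of reach is approached as far as the arm can. A call with a gripper value outside its range is refused whole. "claw" is the closure in counts, from 0 (fully open) to 255 (shut), set as the call begins (left out, the last holds). The fingers move at their own pace and stop on an object; the grip force is fixed at half the most. Time passes only in rows, so rows that repeat a pose let the fingers close. It gives the time, the measured TCP pose, the force, the opening and the grip force at its end, in the units of the state.
- get_obs(): the state, without advancing time (a new reading comes with each control period).
- snapshot(name): name is "scene" or "side" or "wrist"; returns the picture (480x640x3 uint8, blue, green, red); there is no depth.
- camera_model(name): a dict with "camera_matrix" (3x3 intrinsics, pixels), "camera_from_world" (4x4, takes a point from world to camera coordinates). Camera axes: x right, y up, looking along -z (the intrinsics and any distortion apply to the point x, -y, -z); pixel columns grow to the right and rows downward; lengths in m; the calibration is good to about 2 mm. The wrist camera is an equidistant fisheye: a pixel r from the principal point sees the ray r / f radians off the axis. A picture is of the moment at which its call begins: read the wrist's pose just before it. camera_model takes no time and is no camera call; for the wrist camera it gives the pose at the moment of the call.
- close_job(): hands the job in; it is judged then, once.
The state is a dict: "time": time; "joint_positions": joint angles; "qvel": joint speeds; "joint_torque": joint torques, N m; "tool_pos": TCP position; "ee_rot": TCP orientation; "wrist_force": force on the tool from outside, world axes, zero at the start; "wrist_torque": the same for the moment, N m; "width": finger opening in m; "finger_force": force on a finger pad.
Only numpy, scipy, OpenCV 4.12 (cv2) and the standard library are available. Lean on these libraries where they do the work, as an engineer would, in place of code of your own. Each camera call takes 0.05 s, during which the arm holds its last target. There are 200 camera calls.

## Working session

There is one attempt and no reset: what is moved stays moved. The work goes in short steps, Python scripts to look and compute and a tool call to move; the robot and the scene stay as the last step left them, time stands still between calls to the robot, and variables do not carry over. Pictures are saved under pics/ and viewed, at most 10 in all, crops included, and the job is handed in when it is done.

Besides the shell and the picture viewer there is one more tool, called as name(argument=value, ...), one argument or row to a line, values as JSON. servo_tool: Moves the arm, as the interface text tells. Its arguments: {"type":"object","properties":{"targets":{"type":"array"},"claw":{"type":"number"}},"required":["targets"]}

```bash
mkdir -p pics; python3 - <<'E'
from bench import *
import cv2,numpy as np
o=get_obs();print(o)
for n in("scene","side","wrist"):
    m=camera_model(n);print(n,np.round(m["camera_matrix"],1).tolist(),np.round(m["camera_from_world"],4).tolist(),[k for k in m])
    cv2.imwrite(f"pics/{n}0.png",snapshot(n))
E
```

```text
{'time': 0.0, 'joint_positions': array([-1.36809453e+00,  8.79980162e-02,  1.37223481e+00, -1.61276361e-05,
        1.68357681e+00, -1.03100097e-01]), 'qvel': array([-0.00110048, -0.00056706,  0.00044477,  0.00019685,  0.0006326 ,
       -0.00035802]), 'joint_torque': array([ 5.18051384e-04, -3.40185428e+01, -3.02425039e+01,  7.16775586e-02,
        3.28826567e-02, -1.77904067e-04]), 'tool_pos': array([ 0.16547012, -0.52398932,  0.21829049]), 'ee_rot': array([-3.13938579e+00, -2.12222153e-04,  3.05799867e-01]), 'wrist_force': array([ 0.82461031,  0.02558752, -0.40227766]), 'wrist_torque': array([0.05646705, 0.08118762, 0.04926589]), 'finger_force': 0.0, 'width': 0.09387748904470361}
scene [[513.0, 0.0, 316.2], [0.0, 513.0, 238.2], [0.0, 0.0, 1.0]] [[-0.7027, -0.7115, -0.0015, 0.3647], [0.3406, -0.3383, 0.8772, -0.3072], [-0.6246, 0.6159, 0.4801, -1.0185], [0.0, 0.0, 0.0, 1.0]] ['camera_matrix', 'camera_from_world']
side [[463.3, 0.0, 316.1], [0.0, 463.3, 242.9], [0.0, 0.0, 1.0]] [[0.9343, -0.3564, 0.0045, -0.538], [0.206, 0.5504, 0.8091, -0.1681], [-0.2909, -0.755, 0.5877, -1.1053], [0.0, 0.0, 0.0, 1.0]] ['camera_matrix', 'camera_from_world']
wrist [[371.6, 0.0, 319.8], [0.0, 371.6, 238.9], [0.0, 0.0, 1.0]] [[0.3014, -0.9535, -0.0019, -0.5496], [0.9228, 0.2922, -0.2511, 0.0265], [0.2399, 0.0739, 0.968, -0.3902], [0.0, 0.0, 0.0, 1.0]] ['camera_matrix', 'camera_from_world']
```

View pics/scene0.png

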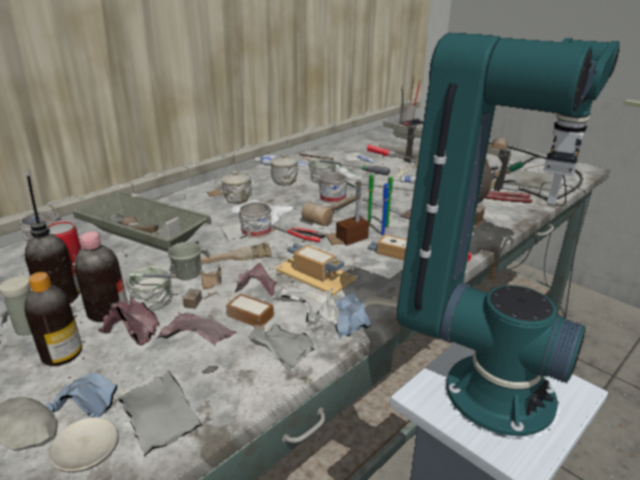

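View pics/side0.png

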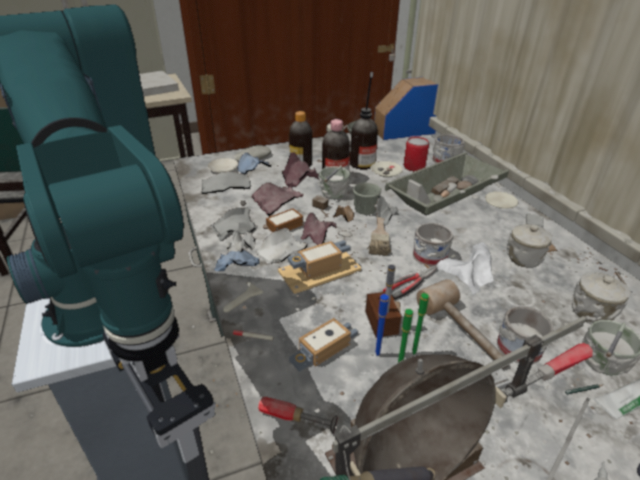

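The pictures show:

| Thing | Scene pixel | Side pixel |
|---|---|---|
| Base | (317,265) | (322,262) |
| Riser, dark frame | (250,308) | (284,220) |
| Mould top | (390,247) | (327,340) |
| Steel pin in dark block | (358,195) | (390,275) |

These could be mistaken for the pin: blue at side (380,325), green at (404,335) and green at (420,320). I choose the grey one standing in the dark block. The riser (dark frame, no lugs) could be confused with the base or the mould top, which both have light cases.

```bash
cat > h.py <<'E'
from bench import *
import cv2,numpy as np
from scipy.spatial.transform import Rotation as Ro
def ray(n,uv,m=None):
    m=m or camera_model(n);K=m["camera_matrix"];T=m["camera_from_world"]
    a=(np.array(uv,float)-K[:2,2])/[K[0,0],K[1,1]]
    if n=="wrist":
        r=np.hypot(*a);d=np.array([*(a/max(r,1e-9)*np.sin(r)),np.cos(r)])
    else: d=np.array([*a,1.])
    d=d*[1,-1,-1];R=T[:3,:3]
    return -R.T@T[:3,3],R.T@d
def plane(n,uv,z,m=None):
    c,d=ray(n,uv,m);return c+d*(z-c[2])/d[2]
def proj(n,p,m=None):
    m=m or camera_model(n);K=m["camera_matrix"];T=m["camera_from_world"]
    q=(T[:3,:3]@np.array(p)+T[:3,3])*[1,-1,-1]
    if n=="wrist":
        t=np.arctan2(np.hypot(q[0],q[1]),q[2]);a=q[:2]/max(np.hypot(q[0],q[1]),1e-9)*t
    else:a=q[:2]/q[2]
    return a*[K[0,0],K[1,1]]+K[:2,2]
def tri(uv1,uv2):
    c1,d1=ray("scene",uv1);c2,d2=ray("side",uv2)
    s=np.linalg.lstsq(np.c_[d1,-d2],c2-c1,rcond=None)[0]
    return (c1+d1*s[0]+c2+d2*s[1])/2,np.linalg.norm(c1+d1*s[0]-c2-d2*s[1])
def to_tool(p):
    "shift in cm along the tool's axes from TCP to world p"
    o=get_obs();return Ro.from_euler("xyz",o["ee_rot"]).inv().apply(np.array(p)-o["tool_pos"])*100
E
python3 - <<'E'
from h import *
np.set_printoptions(precision=3,suppress=True)
for n,a,b,z in [("base",(317,262),(322,258),.066),("riser",(250,305),(284,218),.034),("top",(396,242),(329,337),.04),("pin grip",(358,190),(390,268),.15),("block",(352,225),(381,300),.058)]:
    print(n,plane("scene",a,z),plane("side",b,z),tri(a,b))
I=cv2.imread("pics/side0.png")
c=cv2.resize(I[180:380,180:446],None,fx=3,fy=3,interpolation=cv2.INTER_CUBIC);cv2.imwrite("pics/sidecrop.png",c)
E
```

```text
base [ 0.533 -0.017  0.066] [ 0.564 -0.072  0.066] (array([ 0.57 , -0.048,  0.042]), np.float64(0.011048823782684219))
riser [0.543 0.197 0.034] [0.544 0.187 0.034] (array([0.547, 0.194, 0.03 ]), np.float64(0.0014952344291628346))
top [ 0.482 -0.287  0.04 ] [ 0.489 -0.304  0.04 ] (array([ 0.491, -0.298,  0.033]), np.float64(0.002081067915623626))
pin grip [ 0.642 -0.298  0.15 ] [ 0.65  -0.258  0.15 ] (array([ 0.632, -0.279,  0.164]), np.float64(0.013209377093109346))
block [ 0.62  -0.25   0.058] [ 0.637 -0.256  0.058] (array([ 0.632, -0.258,  0.055]), np.float64(0.011672187873291284))
```

View pics/sidecrop.png

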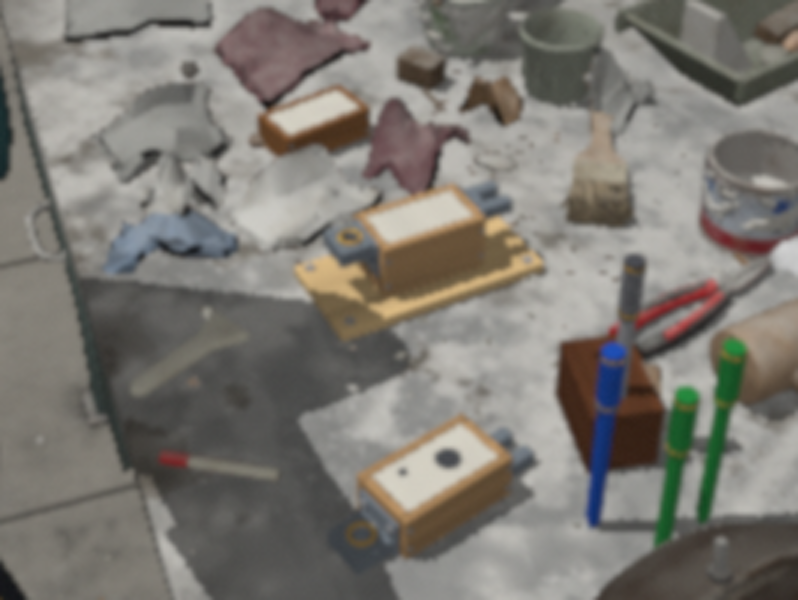

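The crop shows the following pixels:

- **Riser:** top corners at about (258,121), (338,86), (369,105) and (280,140).
- **Base:** bushing at (349,236), and top corners (357,212), (452,184), (483,216) and (384,248).
- **Mould top:** bushing at (361,535), and top corners (358,478), (462,416), (510,462) and (402,530).
- **Steel pin:** grey grip at (632,280), in the dark block behind the blue and green decoys.

```bash
python3 - <<'E'
from h import *
np.set_printoptions(precision=3,suppress=True)
f=lambda p,z:plane("side",(180+p[0]/3,180+p[1]/3),z)
for n,z,P in [("riser",.034,[(258,121),(338,86),(369,105),(280,142)]),("base",.066,[(357,212),(452,184),(483,216),(384,248)]),("top",.04,[(358,478),(462,416),(510,462),(402,530)])]:
    Q=np.array([f(p,z) for p in P])[:,:2]; print(n,Q.mean(0),Q.tolist())
    for i in range(4):
        d=Q[(i+1)%4]-Q[i];print("  ",np.linalg.norm(d),np.degrees(np.arctan2(d[1],d[0])))
print("bush base",f((349,236),.068),"top",f((361,535),.016))
m=camera_model("wrist");T=m["camera_from_world"];print("cam in world",-T[:3,:3].T@T[:3,3])
# pin axis
print(tri((358,187),(390.5,266)),plane("side",(390.5,266),.218),plane("scene",(358,182),.19))
print("decoys",[f(p,.0) for p in[(595,525),(662,545),(704,520)]])
E
```

```text
riser [0.545 0.189] [[0.4904327463146741, 0.19366616200069064], [0.5853625059263835, 0.22821837677549628], [0.603061669814823, 0.18294957354766617], [0.5001809415700611, 0.15047306279100814]]
   0.10102234805121703 20.00032399972033
   0.048605811875020076 -68.64553159296915
   0.10788497576168739 -162.4805798305248
   0.04427946623520461 102.71793723386278
base [ 0.569 -0.045] [[0.5194704087310693, -0.022442027173200985], [0.6120767940032528, -0.012947125928692849], [0.6191731511487594, -0.06590556168283335], [0.5241569327740545, -0.07758197325800387]]
   0.09309186722170223 5.854060737891959
   0.05343177146849999 -82.36790777426108
   0.09573097900628813 -172.99412670234534
   0.055338749189337906 94.85807979287884
top [ 0.481 -0.3  ] [[0.4276528553725321, -0.2873986516227973], [0.5205846686382267, -0.2568847477057421], [0.5352207362553143, -0.3116180482851846], [0.4403431807149085, -0.34248530422323076]]
   0.09781319056808856 18.17745122296997
   0.056656408883828474 -75.02898837062791
   0.09977243123462327 -161.97833422731696
   0.05652949364726524 102.97291023805732
bush base [ 0.501 -0.054  0.068] top [ 0.419 -0.318  0.016]
cam in world [ 0.235 -0.503  0.383]
(array([ 0.633, -0.28 ,  0.172]), np.float64(0.010452000728687414)) [ 0.607 -0.324  0.218] [ 0.62 -0.27  0.19]
decoys [array([ 0.585, -0.356,  0.   ]), array([ 0.621, -0.389,  0.   ]), array([ 0.661, -0.38 ,  0.   ])]
```

servo_tool(
  targets=[
    [28, -28, 0, 0],
    [28, -28, 0, 0],
    [28, -28, 0, 0],
    [28, -28, 0, 0],
    [28, -28, 0, 0],
    [28, -28, 0, 0],
    [28, -28, 0, 0],
  ],
  claw=0,
)

```text
time: 1.02
tool_pos: [0.349, -0.1703, 0.2194]
ee_rot: [-3.141, -0.001, 0.31]
wrist_force: [-1.2, -0.0, 0.7]
width: 0.0939
finger_force: 0.0
```

servo_tool(
  targets=[
    [28, -28, 0, 0],
    [28, -28, 0, 0],
    [28, -28, 0, 0],
    [28, -28, 0, 0],
    [28, -28, 0, 0],
    [28, -28, 0, 0],
    [28, -28, 0, 0],
    [28, -28, 0, 0],
  ],
)

```text
time: 2.02
tool_pos: [0.5308, 0.1786, 0.2186]
ee_rot: [3.141, 0.002, 0.308]
wrist_force: [0.1, 0.1, -0.5]
width: 0.094
finger_force: 0.0
```

```bash
python3 - <<'E'
from h import *
np.set_printoptions(precision=3,suppress=True)
o=get_obs();print(o["time"],o["tool_pos"],o["ee_rot"],o["joint_positions"])
m=camera_model("wrist");I=snapshot("wrist");cv2.imwrite("pics/w1.png",I);np.save("w1.npy",m)
E
```

```text
2.025 [0.531 0.179 0.219] [3.141 0.002 0.308] [ 0.224  0.111  1.346 -0.001  1.686  1.487]
```

View pics/w1.png

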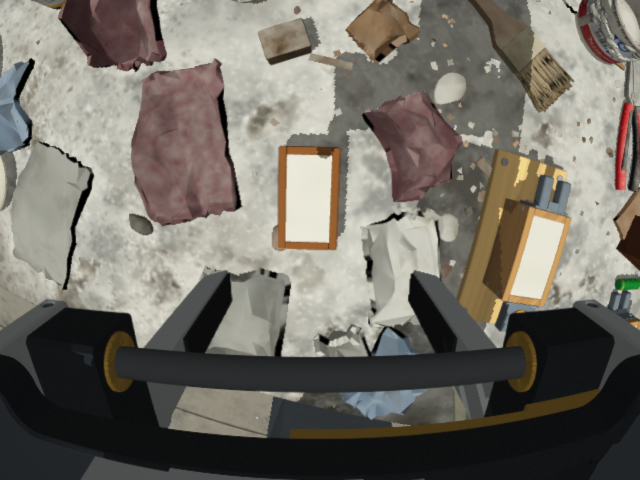

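The wrist view shows the riser's top face at corners (278,147), (340,147), (337,250) and (278,248). The base's plaster top is around (537,262).

```bash
cat >> h.py <<'E'
def rect(I,m,uv,z,tol=22,n="wrist"):
    "plaster patch round pixel uv -> rectangle in the plane z: centre, sizes, angle of the long side (deg)"
    mk=np.zeros((482,642),np.uint8)
    J=cv2.medianBlur(I,3)
    cv2.floodFill(J.copy(),mk,tuple(uv),0,(tol,)*3,(tol,)*3,4|(255<<8)|cv2.FLOODFILL_FIXED_RANGE|cv2.FLOODFILL_MASK_ONLY)
    mk=cv2.morphologyEx(mk[1:-1,1:-1],cv2.MORPH_OPEN,np.ones((5,5)))
    c=max(cv2.findContours(mk,0,cv2.CHAIN_APPROX_NONE)[0],key=cv2.contourArea)[:,0]
    P=np.array([plane(n,p,z,m)[:2] for p in c],np.float32)
    (x,y),(a,b),t=cv2.minAreaRect(P*1000)
    if a<b:a,b,t=b,a,t+90
    return x/1000,y/1000,a,b,(t+90)%180-90
E
python3 - <<'E'
from h import *
np.set_printoptions(precision=4,suppress=True)
I=cv2.imread("pics/w1.png");m=np.load("w1.npy",allow_pickle=True).item()
for tol in(20,35):
  print("riser",np.array(rect(I,m,(308,200),.034,tol)));print("base",np.array(rect(I,m,(540,262),.066,tol)))
Q=np.array([plane("wrist",p,.034,m)[:2] for p in [(278,147),(340,147),(337,250),(278,248)]]);print(Q.mean(0),Q)
E
```

```text
riser [ 0.5477  0.1951 82.6433 41.1027 15.8979]
base [ 0.5684 -0.0428 82.8489 41.3503  7.2807]
riser [ 0.5475  0.1951 83.113  41.156  15.9151]
base [ 0.5685 -0.0429 83.1486 41.7636  7.1019]
[0.5472 0.1948] [[0.586  0.2364]
 [0.6033 0.1812]
 [0.5076 0.1528]
 [0.492  0.2086]]
```

servo_tool(
  targets=[
    [2.1, -1.1, 5, 1.8],
    [2.1, -1.1, 11, 1.8],
    [2.1, -1.1, 15, 1.8],
    [2.1, -1.1, 17.5, 1.8],
    [2.1, -1.1, 19, 1.8],
    [2.1, -1.1, 19.7, 1.8],
    [2.1, -1.1, 19.7, 1.8],
  ],
)

```text
time: 2.95
tool_pos: [0.5481, 0.1945, 0.0231]
ee_rot: [3.141, -0.001, 0.274]
wrist_force: [-0.2, -0.1, -0.0]
width: 0.0938
finger_force: 0.0
```

servo_tool(
  targets=[
    [0, 0, 0, 0],
    [0, 0, 0, 0],
    [0, 0, 0, 0],
    [0, 0, 0, 0],
    [0, 0, 0, 0],
    [0, 0, 0, 0],
  ],
  claw=200,
)

```text
time: 3.7
tool_pos: [0.5478, 0.1952, 0.0227]
ee_rot: [-3.141, -0.0, 0.275]
wrist_force: [-0.7, 2.5, 1.5]
width: 0.0577
finger_force: 30.0
```

servo_tool(
  targets=[
    [0, 0, -3, 0],
    [0, 0, -7, 0],
    [-1, 2, -11, 2],
    [-4, 6, -12, 5],
    [-8, 11, -12, 8.6],
    [-11, 15, -12, 8.6],
    [-11, 15, -12, 8.6],
    [-11, 15, -12, 8.6],
  ],
)

```text
time: 4.7
tool_pos: [0.4822, 0.0208, 0.1419]
ee_rot: [-3.141, 0.001, 0.124]
wrist_force: [0.0, 0.1, -3.0]
width: 0.0579
finger_force: 30.0
```

```bash
python3 - <<'E'
from h import *
np.set_printoptions(precision=4,suppress=True)
o=get_obs();print(o["time"],o["tool_pos"],o["ee_rot"],o["width"],o["qvel"])
m=camera_model("wrist");I=snapshot("wrist");cv2.imwrite("pics/w2.png",I);np.save("w2.npy",m)
print(proj("wrist",(.5685,-.043,.066),m),proj("wrist",(.5,-.05,.068),m))
E
```

```text
4.7 [0.4822 0.0208 0.1419] [-3.1411  0.0008  0.1236] 0.057868974380096465 [ 0.027   0.0113 -0.0143  0.      0.0016 -0.0016]
[431.2319 139.4744] [425.0861 241.224 ]
```

View pics/w2.png

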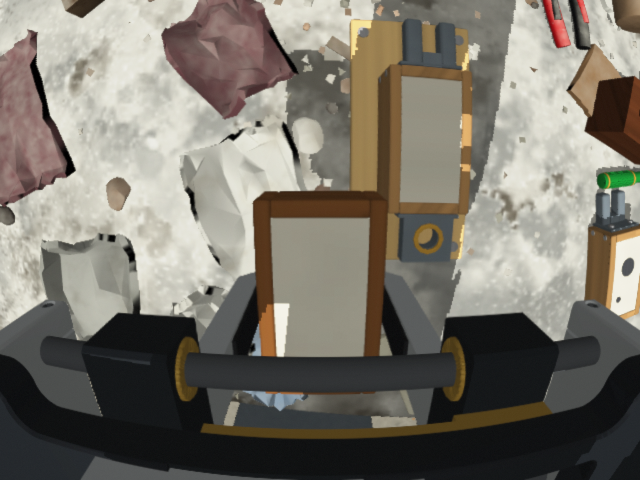

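The base plaster is at (432,140) and its bushing at (429,237). The held riser's plaster is at (320,280), with its front corners near (254,192) and (386,192).

```bash
python3 - <<'E'
from h import *
np.set_printoptions(precision=4,suppress=True)
I=cv2.imread("pics/w2.png");m=np.load("w2.npy",allow_pickle=True).item()
for tol in(15,25):
  print("base",np.array(rect(I,m,(432,140),.066,tol)))
b=plane("wrist",(429,237.5),.068,m);print("bush",b)
zt=.1419+.034-.0227
P=np.array([plane("wrist",p,zt,m) for p in[(271,217),(368,219),(254,200),(386,200)]]);t=np.array([.4822,.0208,0]);c,s=np.cos(.1236),np.sin(.1236)
print([( (p-t)[0]*c+(p-t)[1]*s,(p-t)[0]*s-(p-t)[1]*c) for p in P])
E
```

```text
base [ 0.5681 -0.0432 83.0626 41.4425  7.1809]
base [ 0.5682 -0.0434 83.4403 41.7956  6.8981]
bush [ 0.5029 -0.0523  0.068 ]
[(np.float64(0.04230384135653847), np.float64(-0.020111790547397358)), (np.float64(0.04145577712257067), np.float64(0.02096196479678453)), (np.float64(0.04965718127309246), np.float64(-0.027180970320519443)), (np.float64(0.04968218219599864), np.float64(0.028428661382797593))]
```

servo_tool(
  targets=[
    [3.8, 3.7, 0, 0],
    [6.5, 6.2, 0, 0],
    [7.7, 7.4, 1, 0],
    [7.7, 7.4, 2.5, 0],
    [7.7, 7.4, 4, 0],
    [7.7, 7.4, 4.5, 0],
    [7.7, 7.4, 4.5, 0],
    [7.7, 7.4, 4.5, 0],
  ],
)

```text
time: 5.75
tool_pos: [0.5683, -0.043, 0.0984]
ee_rot: [3.141, -0.002, 0.125]
wrist_force: [-0.1, -0.3, -3.2]
width: 0.0579
finger_force: 30.0
```

servo_tool(
  targets=[
    [0, 0, 0.2, 0],
    [0, 0, 0.4, 0],
    [0, 0, 0.6, 0],
    [0, 0, 0.7, 0],
    [0, 0, 0.8, 0],
    [0, 0, 0.85, 0],
    [0, 0, 0.85, 0],
  ],
)

```text
time: 6.62
tool_pos: [0.568, -0.0432, 0.0889]
ee_rot: [3.142, 0.0, 0.124]
wrist_force: [0.1, 0.5, -3.3]
width: 0.0579
finger_force: 30.0
```

servo_tool(
  targets=[
    [0, 0, 0.05, 0],
    [0, 0, 0.1, 0],
    [0, 0, 0.1, 0],
  ],
)

```text
time: 7.0
tool_pos: [0.5682, -0.0432, 0.0887]
ee_rot: [3.141, -0.001, 0.124]
wrist_force: [-1.1, -0.0, 1.4]
width: 0.058
finger_force: 30.0
```

servo_tool(
  targets=[
    [0, 0, 0, 0],
    [0, 0, 0, 0],
    [0, 0, 0, 0],
    [0, 0, 0, 0],
    [0, 0, 0, 0],
    [0, 0, -1, 0],
    [0, 0, -5, 0],
    [0, 0, -11, 0],
  ],
  claw=0,
)

```text
time: 8.0
tool_pos: [0.5668, -0.043, 0.1974]
ee_rot: [-3.14, 0.004, 0.124]
wrist_force: [0.9, -0.3, 0.5]
width: 0.0942
finger_force: 0.0
```

servo_tool(
  targets=[
    [-4, 0, -1, 0],
    [-7, 0, -2, 0],
    [-7, 0, -2, 0],
    [-7, 0, -2, 0],
  ],
)

```text
time: 8.5
tool_pos: [0.4991, -0.0518, 0.2181]
ee_rot: [3.141, -0.001, 0.124]
wrist_force: [1.1, -0.5, -0.5]
width: 0.0938
finger_force: 0.0
```

```bash
python3 - <<'E'
from h import *
np.set_printoptions(precision=4,suppress=True)
o=get_obs();print(o["time"],o["tool_pos"],o["ee_rot"])
m=camera_model("wrist");I=snapshot("wrist");cv2.imwrite("pics/w3.png",I);np.save("w3.npy",m)
p=proj("wrist",(.5685,-.043,.1),m);q=proj("wrist",(.48,-.3,.04),m);print(p,q)
for t in(15,30):print("riser",np.array(rect(I,m,p.astype(int),.1,t)))
E
```

```text
8.5 [ 0.4991 -0.0518  0.2181] [ 3.1414 -0.0009  0.1243]
[318.8548 148.1121] [538.8711 268.1016]
riser [ 0.5679 -0.0437 82.9906 41.3982  7.402 ]
riser [ 0.5679 -0.0437 83.2014 41.5017  7.4546]
```

View pics/w3.png

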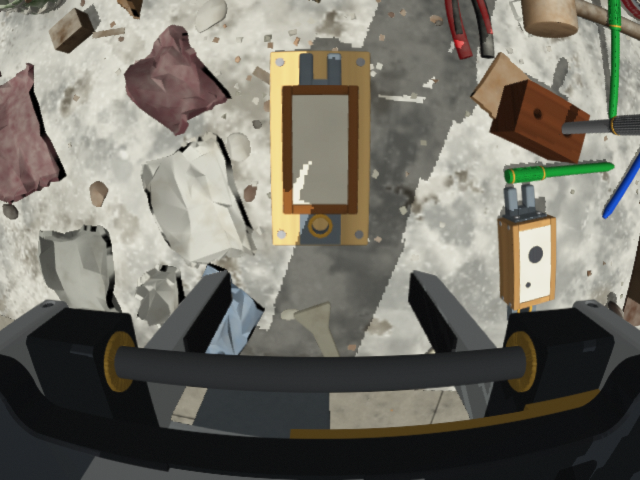

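The riser sits well: its plaster gives (0.568,-0.044) at 7.4°. The mould top's plaster is at (536,262), and the steel pin stands in the dark block at (600,126). The green and blue decoys look to be lying down.

servo_tool(
  targets=[
    [-3, 6, 0, -3],
    [-6, 12, 0, -6],
    [-8, 18, 0, -10],
    [-8.7, 23, 0, -10.5],
    [-8.7, 25, 0, -10.5],
    [-8.7, 25, 0, -10.5],
    [-8.7, 25, 0, -10.5],
  ],
)

```text
time: 9.43
tool_pos: [0.4438, -0.3092, 0.2176]
ee_rot: [-3.14, 0.0, 0.309]
wrist_force: [0.5, 0.0, 0.5]
width: 0.0939
finger_force: 0.0
```

```bash
python3 - <<'E'
from h import *
np.set_printoptions(precision=4,suppress=True)
o=get_obs();print(o["time"],o["tool_pos"],o["ee_rot"],o["joint_positions"])
m3=np.load("w3.npy",allow_pickle=True).item();print("base bush",plane("wrist",(320,224),.068,m3))
print("decoy",plane("wrist",(512,175),.008,m3),plane("wrist",(612,168),.008,m3))
m=camera_model("wrist");I=snapshot("wrist");cv2.imwrite("pics/w4.png",I);np.save("w4.npy",m)
p=proj("wrist",(.482,-.3,.04),m);p2=proj("wrist",(.42,-.32,.016),m);print(p,p2,proj("wrist",(.63,-.27,.19),m))
for dx in(-8,8):
  for t in(20,35):print(np.array(rect(I,m,(int(p[0]+dx),int(p[1])),.04,t)))
E
```

```text
9.425 [ 0.4438 -0.3092  0.2176] [-3.1402  0.      0.3093] [-0.7138  0.0682  1.3947  0.0007  1.6798  0.5478]
base bush [ 0.5035 -0.0521  0.068 ]
decoy [ 0.5736 -0.2572  0.008 ] [ 0.6132 -0.4122  0.008 ]
[322.5561 180.5261] [322.4683 242.0303] [354.4677 -57.4443]
[ 0.4688 -0.2992 51.7064 40.4891 17.8396]
[ 0.469  -0.2986 52.6385 41.3955 18.0391]
[ 0.4688 -0.2992 51.7064 40.4891 17.8396]
[ 0.469  -0.2986 52.6385 41.3955 18.0391]
```

View pics/w4.png

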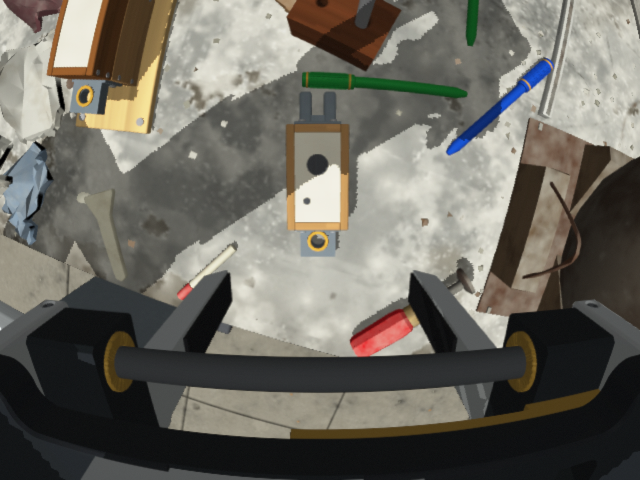

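The mould top is in view, half in shadow. Its outer corners are (287,124), (350,125), (349,230) and (286,230), and its bushing is at (317,241). The green decoy lies beyond the slot end at (385,85), flat on the bench.

```bash
python3 - <<'E'
from h import *
np.set_printoptions(precision=4,suppress=True)
I=cv2.imread("pics/w4.png");m=np.load("w4.npy",allow_pickle=True).item()
Q=np.array([plane("wrist",p,.04,m)[:2] for p in [(287,124),(350,125),(349,230),(286,230)]],np.float32);print(Q.mean(0),cv2.minAreaRect(Q*1000))
# plaster: low saturation pixels inside the wood frame
S=cv2.cvtColor(I,cv2.COLOR_BGR2HSV)[...,1]
mk=np.zeros(S.shape,np.uint8);mk[128:227,291:346]=(S[128:227,291:346]<70)*255
mk=cv2.morphologyEx(cv2.morphologyEx(mk,cv2.MORPH_CLOSE,np.ones((9,9))),cv2.MORPH_OPEN,np.ones((9,9)))
c=max(cv2.findContours(mk,0,cv2.CHAIN_APPROX_NONE)[0],key=cv2.contourArea)[:,0]
print(cv2.boundingRect(c));P=np.array([plane("wrist",p,.04,m)[:2] for p in c],np.float32);print(cv2.minAreaRect(P*1000))
print(plane("wrist",(317,241),.016,m))
E
```

```text
[ 0.4831 -0.2952] ((483.2215576171875, -294.6248779296875), (99.38482666015625, 59.77011489868164), 17.75595474243164)
(294, 132, 47, 90)
((483.7252197265625, -294.2636413574219), (83.269287109375, 42.177452087402344), 17.895788192749023)
[ 0.4193 -0.3144  0.016 ]
```

servo_tool(
  targets=[
    [2, -0.1, 5, 0],
    [4.2, -0.2, 11, 0],
    [4.2, -0.2, 15, 0],
    [4.2, -0.2, 17.5, 0],
    [4.2, -0.2, 19, 0],
    [4.2, -0.2, 19.4, 0],
    [4.2, -0.2, 19.4, 0],
  ],
)

```text
time: 10.35
tool_pos: [0.4834, -0.2962, 0.0251]
ee_rot: [3.14, -0.001, 0.308]
wrist_force: [-0.3, -0.2, -0.6]
width: 0.0937
finger_force: 0.0
```

servo_tool(
  targets=[
    [0, 0, 0, 0],
    [0, 0, 0, 0],
    [0, 0, 0, 0],
    [0, 0, 0, 0],
    [0, 0, 0, 0],
    [0, 0, 0, 0],
  ],
  claw=200,
)

```text
time: 11.1
tool_pos: [0.4823, -0.2946, 0.0242]
ee_rot: [-3.138, 0.0, 0.308]
wrist_force: [-1.5, 5.1, 4.0]
width: 0.0577
finger_force: 30.0
```

servo_tool(
  targets=[
    [0, 0, -2, 0],
    [0, 0, -6, 0],
    [0, -1, -11, 0],
    [2, -4, -14, 2],
    [5, -8, -14.1, 5],
    [8, -12, -14.1, 8],
    [11, -16, -14.1, 10.5],
    [14, -19.5, -14.1, 10.5],
  ],
)

```text
time: 12.1
tool_pos: [0.5567, -0.0664, 0.1629]
ee_rot: [3.142, 0.003, 0.124]
wrist_force: [0.3, -0.4, -4.9]
width: 0.0574
finger_force: 30.0
```

servo_tool(
  targets=[
    [2, -1.5, 0, 0],
    [2, -1.5, 0, 0],
    [2, -1.5, 0, 0],
    [2, -1.5, 0, 0],
  ],
)

```text
time: 12.6
tool_pos: [0.5744, -0.0515, 0.1643]
ee_rot: [3.141, 0.001, 0.123]
wrist_force: [0.6, 0.2, -5.2]
width: 0.0581
finger_force: 30.0
```

servo_tool(
  targets=[
    [-0.3, -0.4, 0, 0],
    [-0.6, -0.9, 0, 0],
    [-0.6, -0.9, 1, 0],
    [-0.6, -0.9, 2, 0],
    [-0.6, -0.9, 2.5, 0],
    [-0.6, -0.9, 2.5, 0],
    [-0.6, -0.9, 2.5, 0],
    [-0.6, -0.9, 2.5, 0],
  ],
)

```text
time: 13.6
tool_pos: [0.5683, -0.0424, 0.1405]
ee_rot: [3.141, -0.001, 0.124]
wrist_force: [-0.0, 0.0, -5.5]
width: 0.0579
finger_force: 30.0
```

```bash
python3 - <<'E'
from h import *
np.set_printoptions(precision=4,suppress=True)
o=get_obs();t=o["tool_pos"];print(o["time"],t,o["ee_rot"])
m=camera_model("wrist");I=snapshot("wrist");cv2.imwrite("pics/w5.png",I);np.save("w5.npy",m)
R=Ro.from_euler("xyz",o["ee_rot"]).as_matrix();H=cv2.cvtColor(I,cv2.COLOR_BGR2HSV)
zt=.04-.0242
for y in(-.012,0.012):
  r=[]
  for x in np.arange(.034,.056,.001):
    u=proj("wrist",t+R@np.array([x,y,-zt]),m).round().astype(int);r.append(int(H[u[1],u[0],1]))
  print("x",r)
for x in(.01,.03):
 for s in(-1,1):
  r=[]
  for y in np.arange(.014,.034,.001):
    u=proj("wrist",t+R@np.array([x,s*y,-zt]),m).round().astype(int);r.append(int(H[u[1],u[0],1]))
  print("y",x,s,r)
E
```

```text
13.6 [ 0.5683 -0.0424  0.1405] [ 3.1412 -0.0009  0.1242]
x [30, 31, 31, 30, 30, 31, 31, 31, 30, 33, 100, 142, 139, 141, 137, 136, 139, 139, 133, 23, 31, 32]
x [27, 32, 30, 29, 30, 30, 30, 31, 30, 30, 86, 141, 137, 138, 138, 140, 138, 137, 137, 17, 32, 28]
y 0.01 -1 [30, 30, 30, 30, 30, 30, 29, 136, 135, 136, 136, 137, 138, 140, 143, 7, 8, 8, 8, 8, 5]
y 0.01 1 [29, 30, 30, 29, 28, 30, 30, 40, 131, 138, 137, 139, 138, 136, 136, 131, 9, 6, 11, 8, 8]
y 0.03 -1 [30, 31, 30, 31, 31, 33, 30, 98, 137, 137, 137, 142, 140, 141, 55, 13, 12, 14, 12, 12, 10]
y 0.03 1 [29, 30, 29, 30, 30, 30, 30, 39, 132, 138, 139, 140, 139, 141, 140, 112, 16, 13, 13, 17, 14]
```

View pics/w5.png

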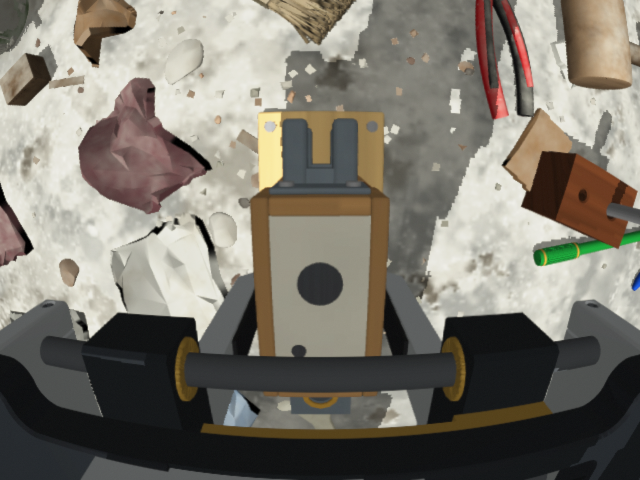

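The held top is straight, with its front edge about 2 mm ahead of the tool centre. I'll correct that and then lower it.

servo_tool(
  targets=[
    [-0.2, 0.1, 0.3, 0],
    [-0.2, 0.1, 0.6, 0],
    [-0.2, 0.1, 0.9, 0],
    [-0.2, 0.1, 1.1, 0],
    [-0.2, 0.1, 1.3, 0],
    [-0.2, 0.1, 1.4, 0],
    [-0.2, 0.1, 1.4, 0],
    [-0.2, 0.1, 1.4, 0],
  ],
)

```text
time: 14.65
tool_pos: [0.5662, -0.0436, 0.1261]
ee_rot: [3.141, -0.0, 0.124]
wrist_force: [0.3, 0.6, -4.7]
width: 0.0581
finger_force: 30.0
```

servo_tool(
  targets=[
    [0, 0, 0.05, 0],
    [0, 0, 0.1, 0],
    [0, 0, 0.15, 0],
    [0, 0, 0.2, 0],
    [0, 0, 0.2, 0],
  ],
)

```text
time: 15.28
tool_pos: [0.5661, -0.0435, 0.1243]
ee_rot: [3.141, -0.0, 0.124]
wrist_force: [-0.9, -0.9, -3.7]
width: 0.0577
finger_force: 30.0
```

servo_tool(
  targets=[
    [0, 0, 0.05, 0],
    [0, 0, 0.1, 0],
    [0, 0, 0.1, 0],
  ],
)

```text
time: 15.65
tool_pos: [0.5662, -0.0435, 0.1242]
ee_rot: [3.141, -0.001, 0.124]
wrist_force: [-4.9, 0.2, 4.4]
width: 0.058
finger_force: 30.0
```

Seated; releasing, then backing off to look.

servo_tool(
  targets=[
    [0, 0, 0, 0],
    [0, 0, 0, 0],
    [0, 0, 0, 0],
    [0, 0, 0, 0],
    [0, 0, 0, 0],
    [0, 0, -1, 0],
    [0, 0, -5, 0],
    [-2, 0, -10, 0],
  ],
  claw=0,
)

```text
time: 16.65
tool_pos: [0.546, -0.0459, 0.2232]
ee_rot: [-3.141, 0.002, 0.125]
wrist_force: [0.9, -0.8, 0.4]
width: 0.0939
finger_force: 0.0
```

servo_tool(
  targets=[
    [-4, 0, -2, 0],
    [-9, 0, -2, 0],
    [-9, 0, -2, 0],
    [-9, 0, -2, 0],
    [-9, 0, -2, 0],
  ],
)

```text
time: 17.27
tool_pos: [0.458, -0.0571, 0.2429]
ee_rot: [-3.142, -0.0, 0.125]
wrist_force: [0.1, 0.4, -0.3]
width: 0.0938
finger_force: 0.0
```

```bash
python3 - <<'E'
from h import *
np.set_printoptions(precision=4,suppress=True)
o=get_obs();t=o["tool_pos"];print(o["time"],t,o["ee_rot"])
m=camera_model("wrist");I=snapshot("wrist");cv2.imwrite("pics/w6.png",I);np.save("w6.npy",m)
p=proj("wrist",(.568,-.0435,.14),m);b=proj("wrist",(.5018,-.0517,.116),m).astype(int);print(p,b)
H=cv2.cvtColor(I,cv2.COLOR_BGR2HSV)
x,y=p.astype(int);w=110
S=np.zeros((480,640),np.uint8);S[max(0,y-w):y+w,x-w:x+w]=(H[max(0,y-w):y+w,x-w:x+w,1]<80)*255
n,l,st,ce=cv2.connectedComponentsWithStats(cv2.morphologyEx(S,cv2.MORPH_OPEN,np.ones((3,3))),connectivity=4)
k=l[y+25,x];c=max(cv2.findContours((l==k).astype(np.uint8),0,1)[0],key=cv2.contourArea)[:,0]
P=np.array([plane("wrist",q,.14,m)[:2] for q in c],np.float32);print("top",st[k],cv2.minAreaRect(P*1000))
# brass ring
B=np.zeros((480,640),np.uint8);s=np.s_[b[1]-30:b[1]+30,b[0]-30:b[0]+30];B[s]=((H[s][...,1]>110)&(H[s][...,0]>15)&(H[s][...,0]<35)&(H[s][...,2]>90))*255
n,l,st,ce=cv2.connectedComponentsWithStats(B);print(st,ce)
cv2.imwrite("pics/w6c.png",cv2.resize(I[:,120:520][:300],None,fx=2,fy=2))
E
```

```text
17.275 [ 0.458  -0.0571  0.2429] [-3.1415 -0.0001  0.1246]
[319.2591  91.7346] [319 180]
top [ 290   38   60  113 6697] ((567.3776245117188, -43.779502868652344), (83.19418334960938, 42.25054168701172), 7.178786754608154)
[[     0      0    640    480 305985]
 [   289    150     60     13    565]
 [   290    165      1      1      1]
 [   343    166      6     35    179]
 [   307    168     27     27    470]] [[319.4863 239.7777]
 [318.2549 155.7805]
 [290.     165.    ]
 [345.9218 183.6704]
 [319.9426 180.7851]]
```

View pics/w6c.png

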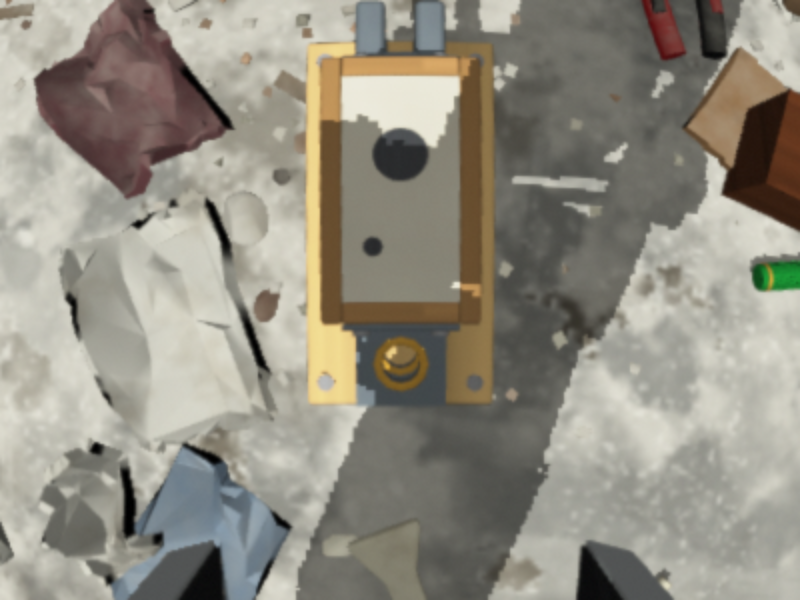

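The top sits centred at (0.567,-0.044), 7.2°, and its bushing ring at (320,181) lies over the base's bushing. The pin is next.

servo_tool(
  targets=[
    [2, 6, 0, 0],
    [4, 12, 0, 0],
    [6, 18, 0, 0],
    [6.4, 23, 0, 0],
    [6.4, 23.2, 0, 0],
    [6.4, 23.2, 0, 0],
    [6.4, 23.2, 0, 0],
  ],
)

```text
time: 18.2
tool_pos: [0.5495, -0.2781, 0.2433]
ee_rot: [-3.142, -0.0, 0.126]
wrist_force: [-0.7, 0.1, -1.3]
width: 0.0941
finger_force: 0.0
```

```bash
python3 - <<'E'
from h import *
np.set_printoptions(precision=4,suppress=True)
m6=np.load("w6.npy",allow_pickle=True).item();print("topbush",plane("wrist",(320,180.8),.116,m6))
o=get_obs();t=o["tool_pos"];print(o["time"],t,o["ee_rot"])
m=camera_model("wrist");I=snapshot("wrist");cv2.imwrite("pics/w7.png",I);np.save("w7.npy",m)
print(proj("wrist",(.62,-.275,.184),m),proj("wrist",(.62,-.275,.058),m))
E
```

```text
topbush [ 0.5017 -0.0524  0.116 ]
18.2 [ 0.5495 -0.2781  0.2433] [-3.1415 -0.0004  0.126 ]
[328.6137 148.2942] [325.4206 146.9842]
```

View pics/w7.png

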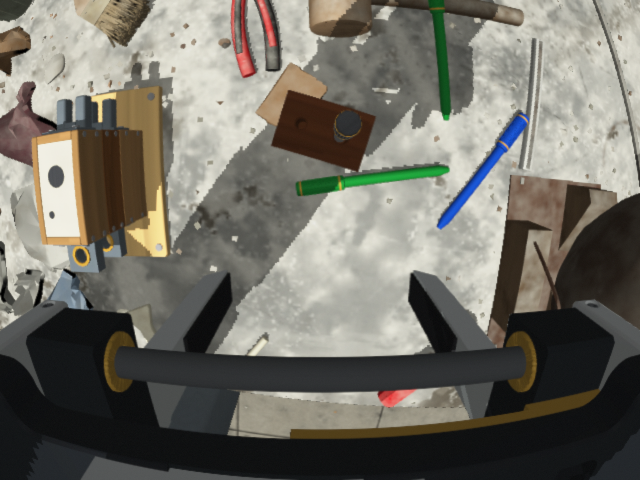

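The pin's end cap is at (348,124), upright in the dark block's hole. The decoys lie at (370,180), (440,60) and (485,170).

```bash
python3 - <<'E'
from h import *
np.set_printoptions(precision=4,suppress=True)
m=np.load("w7.npy",allow_pickle=True).item();I=cv2.imread("pics/w7.png")
G=cv2.cvtColor(I[105:145,325:370],cv2.COLOR_BGR2HSV);B=((G[...,1]<90)).astype(np.uint8)*255
n,l,st,ce=cv2.connectedComponentsWithStats(B);print(st[1:],ce[1:]+[325,105])
k=[i for i in range(1,n) if st[i,4]>150]
for uv in [(348,124),(348,123)]:
  p=plane("wrist",uv,.184,m);print(p,to_tool(p))
print(plane("wrist",(341,137),.07,m))
c=[(287,91),(376,116),(362,171),(272,146)];print([plane("wrist",q,.058,m) for q in c])
E
```

```text
[[ 16   0  29   9 137]
 [ 11   6  25  25 491]
 [  9  20  18  17  97]
 [ 42  31   3   9  18]] [[359.7299 107.6277]
 [348.0937 122.6375]
 [339.2371 136.2474]
 [368.3333 141.    ]]
[ 0.6361 -0.2846  0.184 ] [8.5085 1.7391 5.964 ]
[ 0.6367 -0.2845  0.184 ] [8.5692 1.7389 5.9641]
[ 0.6309 -0.2876  0.07  ]
[array([ 0.6685, -0.2328,  0.058 ]), array([ 0.6558, -0.3181,  0.058 ]), array([ 0.6021, -0.3121,  0.058 ]), array([ 0.6151, -0.2252,  0.058 ])]
```

servo_tool(
  targets=[
    [4.5, 1, 0, 0],
    [8.5, 1.8, 0, 0],
    [8.5, 1.8, 0, 0],
    [8.5, 1.8, 3, 0],
    [8.5, 1.8, 6, 0],
    [8.5, 1.8, 8, 0],
    [8.5, 1.8, 9, 0],
    [8.5, 1.8, 9, 0],
  ],
)

```text
time: 19.25
tool_pos: [0.6352, -0.2862, 0.1532]
ee_rot: [-3.141, 0.0, 0.125]
wrist_force: [-0.3, 0.8, 0.5]
width: 0.0941
finger_force: 0.0
```

servo_tool(
  targets=[
    [0, 0, 0, 0],
    [0, 0, 0, 0],
    [0, 0, 0, 0],
    [0, 0, 0, 0],
    [0, 0, 0, 0],
    [0, 0, 0, 0],
    [0, 0, 0, 0],
    [0, 0, 0, 0],
  ],
  claw=255,
)

```text
time: 20.25
tool_pos: [0.6358, -0.2868, 0.153]
ee_rot: [3.142, 0.0, 0.124]
wrist_force: [0.3, 0.2, 0.1]
width: 0.0175
finger_force: 0.0
```

servo_tool(
  targets=[
    [0, 0, 0, 0],
    [0, 0, 0, 0],
    [0, 0, 0, 0],
  ],
)

```text
time: 20.62
tool_pos: [0.6358, -0.2868, 0.153]
ee_rot: [3.142, 0.0, 0.124]
wrist_force: [0.9, -1.6, 0.4]
width: 0.0153
finger_force: 30.0
```

servo_tool(
  targets=[
    [0, 0, -1, 0],
    [0, 0, -3, 0],
    [0, 0, -5, 0],
    [0, 0, -8, 0],
    [0, 0, -11, 0],
    [0, 0, -13, 0],
    [0, 0, -13, 0],
    [0, 0, -13, 0],
  ],
)

```text
time: 21.62
tool_pos: [0.6356, -0.2866, 0.2819]
ee_rot: [-3.141, 0.001, 0.124]
wrist_force: [-0.6, 0.2, -1.1]
width: 0.0153
finger_force: 30.0
```

```bash
python3 - <<'E'
from h import *
np.set_printoptions(precision=4,suppress=True)
o=get_obs();t=o["tool_pos"];print(o["time"],t,o["ee_rot"],o["width"],o["finger_force"],o["wrist_force"])
# pin shaft in scene and side: expected endpoints and local difference to background
for n in("scene","side"):
    I=snapshot(n);cv2.imwrite(f"pics/{n}1.png",I)
    a=proj(n,t+[0,0,-.141]);b=proj(n,t+[0,0,-.03]);print(n,"tip",a,"upper",b)
    B=cv2.imread(f"pics/{n}0.png");D=np.abs(I.astype(int)-B).max(2)
    for f in(-.06,0,.05,.1,.2,.3,.4,.5,.6,.7):
        q=a+(b-a)*f;r,c=q.round().astype(int)[::-1];row=D[r,c-20:c+21];w=np.where(row>30)[0]
        print(round(f,2),q.round(1),(w+c-20).tolist())
E
```

```text
21.625 [ 0.6356 -0.2866  0.2819] [-3.1406  0.0014  0.1243] 0.015275811000369167 29.998591700896213 [-0.6144  0.1932 -1.0752]
scene tip [357.1165 194.4993] upper [358.5413 158.9661]
-0.06 [357.  196.6] [355, 356, 357, 358, 359, 360, 368, 369, 370, 371, 372]
0 [357.1 194.5] [355, 356, 357, 368, 369, 370, 371, 372]
0.05 [357.2 192.7] [356, 368, 369, 370, 371, 372]
0.1 [357.3 190.9] [368, 369, 370, 371, 372, 373]
0.2 [357.4 187.4] [368, 369, 370, 371, 372, 373]
0.3 [357.5 183.8] [358, 359, 360, 361, 368, 369, 370, 371, 372, 373]
0.4 [357.7 180.3] [358, 368, 369, 370, 371, 372, 373, 374]
0.5 [357.8 176.7] [357, 358, 359, 360, 368, 369, 370, 371, 372, 373, 374]
0.6 [358.  173.2] [357, 358, 359, 360]
0.7 [358.1 169.6] [356, 357, 358, 359, 360]
side tip [390.2736 280.7823] upper [395.7505 238.5081]
-0.06 [389.9 283.3] [386, 387, 388, 389, 390]
0 [390.3 280.8] [386, 387, 388, 391, 392]
0.05 [390.5 278.7] [386, 387, 391, 392, 393]
0.1 [390.8 276.6] [392, 393]
0.2 [391.4 272.3] [387, 393, 394]
0.3 [391.9 268.1] [388, 393, 394, 395]
0.4 [392.5 263.9] [389, 390, 391, 392, 393, 394]
0.5 [393.  259.6] [389, 390, 391, 392, 393, 394, 395]
0.6 [393.6 255.4] [390, 391, 392, 393, 394, 395, 396]
0.7 [394.1 251.2] [391, 392, 393, 394, 395, 396]
```

servo_tool(
  targets=[
    [-2, -2, 0, 0],
    [-5, -5, 0, 0],
    [-9, -8, 0, 0],
    [-11.5, -10.5, 0, 0],
    [-12.3, -11.3, 0, 0],
    [-12.3, -11.3, 0, 0],
    [-12.3, -11.3, 0, 0],
    [-12.3, -11.3, 0, 0],
  ],
)

```text
time: 22.72
tool_pos: [0.5004, -0.1905, 0.2823]
ee_rot: [-3.141, 0.001, 0.124]
wrist_force: [0.4, -0.3, -2.5]
width: 0.0157
finger_force: 30.0
```

```bash
cat > pin.py <<'E'
from h import *
np.set_printoptions(precision=4,suppress=True)
o=get_obs();t=o["tool_pos"];print(o["time"],t,o["ee_rot"],o["width"],o["finger_force"],o["wrist_force"])
zs=np.arange(-.12,-.035,.012);L=[]
ims={n:snapshot(n) for n in("scene","side")}
for n in ims:
    I=ims[n];cv2.imwrite(f"pics/{n}_{o['time']:.1f}.png",I);D=np.abs(I.astype(int)-cv2.imread(f"pics/{n}0.png")).max(2)
    r=[]
    for z in zs:
        q=proj(n,t+[0,0,z]);rr,c=q.round().astype(int)[::-1];w=np.where(D[rr,c-12:c+13]>25)[0]+c-12
        u=w.mean() if len(w) else np.nan; r.append((q[0],u,len(w)));L.append((n,u,q[1],z))
    print(n,np.round(r,1).tolist())
E
python3 pin.py
```

```text
22.725 [ 0.5004 -0.1905  0.2823] [-3.1412  0.0009  0.1238] 0.01573697278197714 29.998660699852735 [ 0.3543 -0.3403 -2.5294]
scene [[371.7, 373.9, 11.0], [371.9, 370.4, 7.0], [372.1, 374.2, 8.0], [372.4, 373.3, 11.0], [372.6, 374.3, 12.0], [372.8, 374.5, 11.0], [373.1, 373.6, 11.0], [373.3, 373.8, 12.0]]
side [[315.3, 310.0, 15.0], [315.3, 315.0, 25.0], [315.3, 315.0, 25.0], [315.3, 315.8, 23.0], [315.3, 315.0, 25.0], [315.4, 315.6, 19.0], [315.4, 315.0, 23.0], [315.4, 315.1, 24.0]]
```

```bash
python3 - <<'E'
from h import *
np.set_printoptions(precision=4,suppress=True,linewidth=220)
o=get_obs();t=o["tool_pos"];m=camera_model("wrist");I=snapshot("wrist");cv2.imwrite("pics/w8.png",I)
for z in(-.141,-.13,-.1,-.06,-.03):print(z,proj("wrist",t+[0,0,z],m))
u=proj("wrist",t+[0,0,-.141],m).astype(int)
g=cv2.cvtColor(I,cv2.COLOR_BGR2GRAY)
for r in range(u[1]-24,u[1]+50,4):print(r,g[r,u[0]-30:u[0]+31:3])
E
```

```text
-0.141 [319.1796 230.9519]
-0.13 [319.1563 234.0647]
-0.1 [319.0838 243.7833]
-0.06 [318.9602 260.44  ]
-0.03 [318.8386 276.9383]
206 [101 105 112 117 123 127 122 117 113  97  96  99  91  91  92  93  92 169 184 201 219]
210 [106 110 113 118 121 126 131 130 124 108  98  92  87  90  93  93 134 177 177 194 196]
214 [109 106 107 108 113 118 125 130 123 113 115  93  93 106  94 110 190 182 176 189 212]
218 [107 112 115 113 112 121 123 120 127 130 127 123 118 117 107 184 195 186 178 193 216]
222 [114 121 115 111 109 107 110 115 122 127 128 129 125 135 213 216 212 210 213 217 217]
226 [122 145 128 116 109 102 106 109 112 121 125 126 128 223 229 231 222 214 220 228 214]
230 [165 222 217 118 111 102 103 106 105 113 116 125 179 229 233 233 228 221 222 210 196]
234 [111 115 116 115 107 111 109 101 100  71  72  71 115 231 235 231 226 217 203 193 180]
238 [106 108 109 113 105 100 112 103  79  71  73  73  71 222 229 226 220 190 171 173 171]
242 [108 105 102 105 106  99 100  96  72  72  71  72  72 204 225 210 182 172 171 170 180]
246 [ 98 102  96  94  87  90  99  98  70  71  72  72  70 155 215 193 176 197 195 176 173]
250 [ 91  96  94  92  93  90  92  93  72  71  72  72  70 114 192 177 180 178 169 172 180]
254 [ 93  92  92  91  92  95 107 164  70  71  71  72  71  90 171 172 178 172 168 170 172]
258 [ 94  89  90  97  91  91 167 154  70  71  72  71  70  76 176 177 169 184 170 166 167]
262 [ 94  91  91  91  94 167 169 149  70  72  71  72  71  74 190 174 166 165 167 167 170]
266 [ 92 104  94 101 158 173 174 139  68  70  73  72  71  69 171 180 166 167 180 178 183]
270 [ 93  94  96 136 158 177 174 126  69  65  75  70  63  68 164 170 162 149 166 177 168]
274 [ 96  95  94  93  82  68 189  95  68  69  44  42  62  76 126 184  42  95  94  95 100]
278 [ 95  93  94  94  63  46  84  51  56  69  45  41  63  68  65 130  17  92  94  95  94]
```

servo_tool(
  targets=[
    [0.3, -2, 0, 0],
    [0.8, -5, 0, 0],
    [1.3, -9, 0, 0],
    [1.8, -12, 0, 0],
    [2.1, -13.7, 0, 0],
    [2.1, -13.7, 0, 0],
    [2.1, -13.7, 0, 0],
    [2.1, -13.7, 0, 0],
  ],
)

```text
time: 23.88
tool_pos: [0.5036, -0.0522, 0.2828]
ee_rot: [3.141, 0.0, 0.123]
wrist_force: [0.3, -0.0, -1.6]
width: 0.0152
finger_force: 30.0
```

```bash
python3 - <<'E'
from h import *
np.set_printoptions(precision=4,suppress=True,linewidth=220)
o=get_obs();t=o["tool_pos"];print(o["time"],t,o["ee_rot"],o["width"]);m=camera_model("wrist");I=snapshot("wrist");cv2.imwrite("pics/w9.png",I)
p=np.array([.502,-.052,.116]);u=proj("wrist",p,m);print("bush",u,"tip straight",proj("wrist",t+[0,0,-.141],m),"tip -3mm x",proj("wrist",t+[-.003,0,-.141],m))
u=u.astype(int);H=cv2.cvtColor(I,cv2.COLOR_BGR2HSV)
g=H[...,2];br=(H[...,1]>110)&(H[...,0]>15)&(H[...,0]<35)&(g>60)
pn=(H[...,1]<70)&(abs(g.astype(int)-75)<12)
for r in range(u[1]-22,u[1]+32,2):print(r,''.join('B' if br[r,c] else 'p' if pn[r,c] else '.' for c in range(u[0]-32,u[0]+33)))
print(u[0]-32)
E
```

```text
23.875 [ 0.5036 -0.0522  0.2828] [3.1413 0.0004 0.1228] 0.015241229617255702
bush [318.6009 226.178 ] tip straight [319.0459 231.0127] tip -3mm x [318.613  234.4297]
204 BBBBBBB....................................................BBBBBB
206 BBBBBBBBBBBBBBBBBBBBBBBBBBBBBBBBBBBBBBBBBBBBBBBBBBBBBBBBBBBBBBBBB
208 BBBBBBBBBBBBBBBBBBBBBBBBBBBBBBBBBBBBBBBBBBBBBBBBBBBBBBBBBBBBBBBBB
210 BBBBBBBBBBBBBBBBBBBBBBBBBBBBBBBBBBBBBBBBBBBBBBBBBBBBBBBBB.BBBBBBB
212 BBBBBBBBBBBBBBBBBBBBBBB.BBBBBBBBBBBBBBBBBBBBBBBBBBBBB.BBBBBBBBBBB
214 .BBBBBBB...............ppppppppppppppppppppppppppppppppppp.BBBBBB
216 ......................ppppppp..BBBBBB.pppppppppppppppp..BBBBBBBBB
218 .....................pppppBBBBBBBBBBBBBB.pppppppppppp.BBBBBBBBBBB
220 .....................pppBBBBBB.......BBBBB.pppppppppp.BBBBBBBBBBB
222 ...................ppp.BBBBBB........BBBBBBBppppppppp.BBBBBBBBB..
224 ...................pppBBBBBBBBBBBBBBBBB..BBBBpppppppp.BBBBBBBB...
226 ..................ppppBBBBpppp..BB..pppppBBBBpppppppp.BBBBBBBBB..
228 ................ppppp.BBBB.ppppppppppppp.BBBBpppppppp.BBBBBBBBBB.
230 ...............ppppp
[... 259 characters left out ...]
 ...............pppppppppppppppppppppppppppppppppppppp............
240 ...............pppppppppppppppppppppppppppppppppppppp............
242 ...............pppppppppppppppppppppppppppppppppppppp............
244 ...............pp..pp.ppppppppppppppppppppppppppppppp............
246 ...........................pppppppppppppppp......p...............
248 ...........................ppppppppppppppp.......................
250 ..........................ppppppppppppppppp......p...............
252 ..........................ppppppppppppppppp.....ppp......p.......
254 ..........................pppppppppppppppppp....ppp.......ppp....
256 ..........................pppppppppppppppppp.....................
286
```

The bushing ring is centred at (319,226) and the tip at about (320,234). That fits the tip being above the bore with a slight lean, so I lower it.

servo_tool(
  targets=[
    [0, 0, 0.7, 0],
    [0, 0, 1.4, 0],
    [0, 0, 2.0, 0],
    [0, 0, 2.5, 0],
    [0, 0, 2.9, 0],
    [0, 0, 3.3, 0],
    [0, 0, 3.7, 0],
    [0, 0, 3.7, 0],
  ],
)

```text
time: 24.92
tool_pos: [0.5035, -0.0513, 0.2456]
ee_rot: [-3.141, 0.001, 0.124]
wrist_force: [0.5, -0.1, -1.0]
width: 0.0151
finger_force: 30.0
```

servo_tool(
  targets=[
    [0, 0, 0.4, 0],
    [0, 0, 0.8, 0],
    [0, 0, 1.2, 0],
    [0, 0, 1.6, 0],
    [0, 0, 2.0, 0],
    [0, 0, 2.4, 0],
    [0, 0, 2.7, 0],
    [0, 0, 2.7, 0],
  ],
)

```text
time: 25.92
tool_pos: [0.5035, -0.0513, 0.2186]
ee_rot: [-3.141, 0.001, 0.124]
wrist_force: [-0.0, -0.1, -0.8]
width: 0.0154
finger_force: 30.0
```

servo_tool(
  targets=[
    [0, 0, 0.4, 0],
    [0, 0, 0.8, 0],
    [0, 0, 1.1, 0],
    [0, 0, 1.4, 0],
    [0, 0, 1.7, 0],
    [0, 0, 2.0, 0],
    [0, 0, 2.0, 0],
  ],
)

```text
time: 26.8
tool_pos: [0.5035, -0.0513, 0.1986]
ee_rot: [-3.141, 0.001, 0.124]
wrist_force: [0.4, -0.3, -2.5]
width: 0.0158
finger_force: 30.0
```

servo_tool(
  targets=[
    [0, 0, 0.4, 0],
    [0, 0, 0.8, 0],
    [0, 0, 1.2, 0],
    [0, 0, 1.6, 0],
    [0, 0, 2.0, 0],
    [0, 0, 2.3, 0],
    [0, 0, 2.3, 0],
    [0, 0, 2.3, 0],
  ],
)

```text
time: 27.8
tool_pos: [0.5037, -0.0514, 0.1761]
ee_rot: [3.141, -0.0, 0.124]
wrist_force: [0.3, -0.0, -1.4]
width: 0.0156
finger_force: 30.0
```

```bash
python3 - <<'E'
from h import *
np.set_printoptions(precision=4,suppress=True)
o=get_obs();print(o["time"],o["tool_pos"],o["ee_rot"],o["width"],o["finger_force"],o["wrist_force"],o["wrist_torque"])
m=camera_model("wrist");I=snapshot("wrist");cv2.imwrite("pics/w10.png",I)
H=cv2.cvtColor(I,cv2.COLOR_BGR2HSV);R=Ro.from_euler("xyz",[np.pi,0,np.radians(7.2)]).as_matrix()
c=np.array([.5677,-.0436,.14])
for y in(-.012,.012):print([int(H[tuple(proj("wrist",c+R@np.array([x,y,0]),m).round().astype(int)[::-1])][1]) for x in np.arange(.036,.056,.001)])
# shaft below the base's lug, seen from the side cameras: tip expected
for n in("scene","side"):cv2.imwrite(f"pics/{n}_end.png",snapshot(n));print(n,proj(n,(.502,-.052,.035)))
E
```

```text
27.8 [ 0.5037 -0.0514  0.1761] [ 3.1414 -0.0003  0.1242] 0.015635088174056223 29.998628790302746 [ 0.2793 -0.018  -1.429 ] [-0.0009 -0.0174  0.0375]
[15, 14, 14, 14, 14, 26, 81, 132, 129, 133, 133, 135, 134, 135, 28, 9, 12, 30, 31, 29, 29]
[32, 32, 30, 30, 30, 37, 69, 137, 139, 139, 137, 137, 140, 132, 25, 15, 18, 33, 33, 35, 31]
scene [334.754  271.6524]
side [296.5628 268.2039]
```

```bash
python3 -c "
from bench import *
print(close_job())"
```

```text
the job is handed in; nothing more can be done
None
```

I built the mould and handed the job in at about 28 s of the 61 s allowed; no verdict came back. The last readings put riser and top centred on the base within about 1 mm, and the pin held through both bushings with its tip about 34 mm above the bench: 18 mm below the lug and 22 mm above the board.

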